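# Bring the wanted laundry jar to the front and hold the carousel

### The arm

A 7-joint arm with a two-finger parallel gripper is mounted at the origin on the work surface. World frame = base frame: x ahead of the robot, y to its left, z up, the work surface at z = 0. Lengths are in mm, angles in rad, forces in N, time in s.
With the tool pointing down it reaches from about 400 to 875 mm from the base axis. Payload 4.4 kg.
Tool frame: the origin (TCP) lies midway between the tips of the shut fingers; the grasp point (between the pads) lies 19 mm behind it; z points along the fingers, y is the line along which they close (so a half turn about z gives the same grasp; the last joint's range is limited). The gripper opens to 85 mm and grips with 20 to 120 N. Pads are 22 mm wide; open, the fingers measure 114 mm over their backs; the gripper's body (76 mm by 85 mm) begins 54 mm behind the grasp point. The pads swing forward as they close: fully open they stand 13 mm farther back than shut.
Start: joints at [-1.363, 0.628, 0.038, 1.517, -0.027, 0.996, -0.02], TCP at [175.73, 625.809, 231.313] pointing down, gripper open.
Joint ranges: [-3.06, 3.06], [-0.37, 2.12], [-1.25, 1.32], [0.18, 2.47], [-1.1, 4.24], [0.23, 1.98], [-2.94, 2.94]. Speed limits (rad/s): [2.57, 2.57, 3.14, 3.14, 3.14, 3.14, 3.14].

### API

Orientations are given as [roll, pitch, yaw] about the fixed x, y, z axes, in that order (R = Rz(yaw) Ry(pitch) Rx(roll)).
In Python, from cell import ctrl, get_image, get_calibration gives the robot as it stands.
- The arm moves only by the shell command python3 -m creep 'ROWS'. ROWS is JSON, a list of rows, each an object of numbers: "dx", "dy", "dz": the shift along the world's x, y, z normalised to -1 to 1, where 1 is 0.4 m; "rx", "ry", "rz": the turn, a rotation vector about the world's x, y, z normalised to -1 to 1, where 1 is 2 pi rad; "grip": the closure, from -1 (fully open) to 1 (shut). A call has exactly 5 rows; each row is the pose to reach, as a shift and turn from the pose commanded when the call began, turning the shorter way round; what a row does not reach only later rows make up. A row lasts 1/8 s, in which the tool goes at most 62.5 mm and 10.7 degrees, less where a joint would pass 70% of its speed; a pose out of reach is approached as far as the arm can. A call with a number of a shift or a turn outside -1 to 1 is refused whole. A call with a gripper value outside its range is refused whole. The fingers move at their own pace and stop on an object; the grip force is fixed at half the most. Time passes only in rows, so rows that repeat a pose let the fingers close, or fill a call up. It gives the time, the measured TCP pose, the force, the opening and the grip force at its end, in the units of the state.
- ctrl.read_state(): the state, without advancing time (a new reading comes with each control period).
- get_image(name): name is "side" or "top" or "wrist"; returns the picture (400x640x3 uint8, red, green, blue); there is no depth.
- get_calibration(name): a dict with "mtx" (3x3 intrinsics, pixels), "distortion" ([k1, k2, p1, p2, k3] as OpenCV has them; the pictures are not rectified), "world_from_camera" (4x4, takes a point from camera to world coordinates). Camera axes: x right, y down, z forward; pixel columns grow to the right and rows downward; lengths in mm; the calibration is good to about 2 mm. A picture is of the moment at which its call begins: read the wrist's pose just before it. get_calibration takes no time and is no camera call; for the wrist camera it gives the pose at the moment of the call.
- ctrl.finish_job(): hands the job in; it is judged then, once.
The state is a dict: "clock": time; "qpos": joint angles; "qd": joint speeds; "tau": joint torques, N m; "eef_pos": TCP position; "tool_rot": TCP orientation; "force": force on the tool from outside, world axes, zero at the start; "torque": the same for the moment, N m; "width": finger opening in mm; "gripper_force": force on a finger pad.
Only numpy, scipy, OpenCV 4.12 (cv2) and the standard library are available. Lean on these libraries where they do the work, as an engineer would, in place of code of your own. Each camera call takes 0.05 s, during which the arm holds its last target. There are 200 camera calls.

### The job

One of the three coloured measuring cups has been set out on the cork mat: turn the carousel smoothly by its handle until the jar of that same colour stands squarely in line with the red arrow on the carousel's foot, and keep the handle firmly gripped so that the carousel stays still. The program finishes while still gripping the handle; leave everything else where it is.

Things in the scene. Friction and masses are not known exactly. Their poses are not given: they have to be found in the camera images.
- carousel_foot: Fixed black round foot of the carousel, 210 mm across, 14 mm high. Origin: centre of its underside, on the vertical turning axis, on the table. A flat red arrow, 6 mm high, lies on the table and sticks out from under the deck along the foot's own -x axis, tip about 200 mm from the axis, roughly towards the robot: that is the front.
- carousel: Turning part: white deck 244 mm across, top 26 mm above the table, carrying three jars and the handle on a central post. Origin on the turning axis, 16 mm above the table, z up; turns either way, no stops within a turn, no spring, friction about 0.05 N m. Green jar along its -x, blue and yellow 120 and 240 degrees counter-clockwise from it (from above). The handle's long side is along its x.
- handle (a point): Centre of the handle, on the turning axis, 178.5 mm above the table: an upright grey fin 56 mm long (along the carousel's x), 16 mm thick (along its y), 45 mm high, from 156 to 201 mm above the table, above the jar lids (tops at 124 mm). Grip it from above across its 16 mm thickness.
- jar_green (a point): Centre of the top of the green jar's lid, 124 mm above the table, 78 mm from the turning axis. White jar 66 mm across with a green lid 70 mm across and a green band; fixed on the deck.
- jar_blue (a point): Centre of the top of the blue jar's lid, 124 mm above the table, 78 mm from the turning axis. White jar 66 mm across with a blue lid 70 mm across and a blue band; fixed on the deck.
- jar_yellow (a point): Centre of the top of the yellow jar's lid, 124 mm above the table, 78 mm from the turning axis. White jar 66 mm across with a yellow lid 70 mm across and a yellow band; fixed on the deck.
- mat: Fixed square cork mat, 100 x 100 x 4 mm, on the table to the robot's right. Origin: centre of its underside. Exactly one measuring cup stands on it.
- tray: Fixed grey shallow tray, 130 x 260 x 22 mm, on the table to the right, farther off; the other two measuring cups stand in it. Origin: centre of its underside.
- cup_green: Loose green plastic measuring cup, empty, 60 mm across, 55 mm high, with a loop handle on its +y side. Origin: centre of its underside. Stands on the mat or in the tray; not to be moved.
- cup_blue: Loose blue plastic measuring cup, empty, 60 mm across, 55 mm high, with a loop handle on its +y side. Origin: centre of its underside. Stands on the mat or in the tray; not to be moved.
- cup_yellow: Loose yellow plastic measuring cup, empty, 60 mm across, 55 mm high, with a loop handle on its +y side. Origin: centre of its underside. Stands on the mat or in the tray; not to be moved.
- steel_cap: Loose thimble-sized steel cap, 22 mm across, 24 mm high, origin at the centre of its underside; not to be moved.
- scrub_brush: Loose blue scrub brush, 170 x 45 x 40 mm (long side along its x), bristles down, origin at the centre of its underside; not to be moved.
- bottle: Loose white bottle with a blue cap, 64 mm across, 190 mm high, origin at the centre of its underside; not to be moved.
Things that resemble listed ones, but are neither listed nor needed, are in the scene too. There is more than one size of the mat; the one meant has the size given above.

How it is judged (in metres and radians):
At the end, for the whole second after the job is handed in: The jar of the same colour as the cup on the mat is at the red arrow, its centre within 10 mm sideways of the arrow's line; the carousel is still (under 0.08 rad/s) and the fingers grip it (contact force over 5 N) through the last second (((horizontal distance between cup_green and mat below 0.05 m and x of jar_green in the frame of carousel_foot below -0.06 m and y of jar_green in the frame of carousel_foot between -0.01 and 0.01 m) or (horizontal distance between cup_blue and mat below 0.05 m and x of jar_blue in the frame of carousel_foot below -0.06 m and y of jar_blue in the frame of carousel_foot between -0.01 and 0.01 m) or (horizontal distance between cup_yellow and mat below 0.05 m and x of jar_yellow in the frame of carousel_foot below -0.06 m and y of jar_yellow in the frame of carousel_foot between -0.01 and 0.01 m)) and angular speed of carousel below 0.08 rad/s and contact force between the fingers and carousel above 5 N); the arm keeps its last pose, push and grip.
It fails at once if the carousel is spun fast (over 4 rad/s) instead of being turned smoothly (angular speed of carousel above 4 rad/s).
It fails at once if a cup or another loose thing is moved by more than 20 mm (distance of any of cup_green, cup_blue, cup_yellow, steel_cap, scrub_brush, bottle from where it was at the start of the episode above 0.02 m).
It also fails if it takes over 69 s, if anything falls off the work surface, if the arm or the gripper's body presses on something with over 40 N, if the wrist force passes 120 N, or if a joint passes its speed limit or range.

## Working session

There is one attempt and no reset: what is moved stays moved. The work goes in short steps, Python scripts to look and compute and a shell command to move; the robot and the scene stay as the last step left them, time stands still between calls to the robot, and variables do not carry over. Pictures are saved under pics/ and viewed, at most 10 in all, crops included, and the job is handed in when it is done.

```bash
mkdir -p pics; python3 - <<'E'
from cell import ctrl,get_image,get_calibration
import cv2,numpy as np
s=ctrl.read_state();print(s['clock'],s['eef_pos'],s['tool_rot'],s['width'],s['force'])
for n in('top','side'):
    cv2.imwrite(f'pics/{n}0.png',get_image(n)[:,:,::-1]);c=get_calibration(n);print(n,np.round(c['mtx'],1).tolist(),c['distortion'],np.round(c['world_from_camera'],3).tolist())
E
```

```text
0.0 [175.54276168 625.1954731  230.38485528] [-3.13968169e+00 -9.37542771e-07  2.86783053e+00] 85.75639386605033 [-0.05799715  0.6454284   0.47369339]
top [[416.5, 0.0, 314.0], [0.0, 416.5, 204.0], [0.0, 0.0, 1.0]] [0.02548065 0.         0.         0.         0.        ] [[-0.005, -0.991, 0.135, 284.476], [-1.0, 0.006, 0.006, 0.251], [-0.007, -0.135, -0.991, 1286.685], [0.0, 0.0, 0.0, 1.0]]
side [[458.6, 0.0, 315.8], [0.0, 458.6, 197.5], [0.0, 0.0, 1.0]] [-0.10281516  0.          0.          0.          0.        ] [[0.971, -0.174, 0.165, 192.899], [-0.239, -0.687, 0.686, -1110.48], [-0.006, -0.706, -0.708, 1268.238], [0.0, 0.0, 0.0, 1.0]]
```

View pics/top0.png

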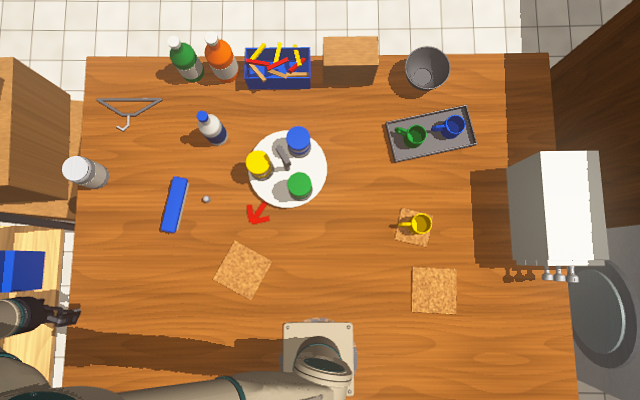

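View pics/side0.png

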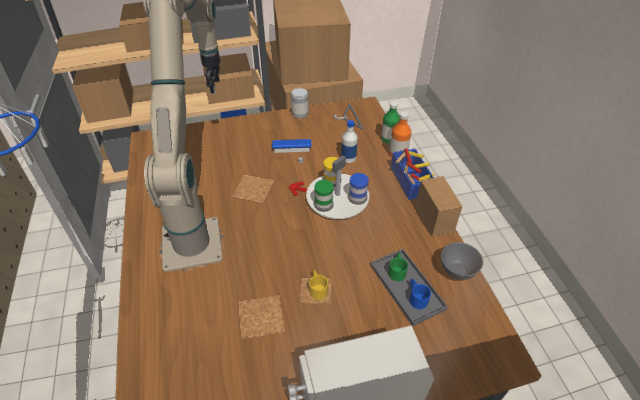

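The top view shows three cork mats. The small one at (413,227) holds the yellow cup at (421,224), and larger, empty ones lie at (242,270) and (434,290). The green and blue cups are in the tray at (413,135) and (452,127). The carousel is at (288,168) and the arrow tip at (253,221). I'll measure the sizes and check with a crop.

```bash
cat > h.py <<'E'
import cv2,numpy as np
from cell import ctrl,get_image,get_calibration
def cast(n,uv,z,c=None):
    c=c or get_calibration(n);T=np.array(c['world_from_camera'])
    p=cv2.undistortPoints(np.float64(uv).reshape(-1,1,2),np.array(c['mtx']),np.array(c['distortion'])).reshape(-1,2)
    d=np.c_[p,np.ones(len(p))]@T[:3,:3].T;o=T[:3,3]
    return (o+d*((z-o[2])/d[:,2])[:,None])[:,:2]
def blob(m,roi):
    k=np.zeros_like(m);x0,y0,x1,y1=roi;k[y0:y1,x0:x1]=m[y0:y1,x0:x1]
    return max(cv2.findContours(k,cv2.RETR_EXTERNAL,cv2.CHAIN_APPROX_NONE)[0],key=cv2.contourArea)[:,0]
LID={'yellow':((20,150,120),(35,255,255)),'green':((50,120,60),(75,255,255)),'blue':((105,130,90),(125,255,255))}
def fit(P):  # algebraic circle
    A=np.c_[2*P,np.ones(len(P))];s=np.linalg.lstsq(A,(P**2).sum(1),rcond=None)[0]
    return s[:2],np.sqrt(s[2]+s[:2]@s[:2])
E
python3 - <<'E'
from h import *
im=get_image('top');hsv=cv2.cvtColor(im,cv2.COLOR_RGB2HSV)
cork=cv2.inRange(hsv,(8,60,150),(24,150,255))
for nm,r in(('small',(392,204,440,250)),('left',(205,235,280,305)),('right',(405,258,465,322))):
    b=blob(cork,r);print(nm,cv2.minAreaRect(np.float32(cast('top',b,4))))
w=cv2.morphologyEx(cv2.inRange(hsv,(0,0,170),(180,60,255)),cv2.MORPH_OPEN,np.ones((3,3)))
b=blob(w,(240,122,335,215));h=cv2.convexHull(b)[:,0];P=cast('top',b,26)
c,R=fit(P)
for _ in range(15):
    e=abs(np.linalg.norm(P-c,axis=1)-122);k=abs(np.linalg.norm(P-c,axis=1)-R)<max(2.5,np.percentile(abs(np.linalg.norm(P-c,axis=1)-R),60));c,R=fit(P[k])
print('deck',c,R,k.sum(),len(P))
for n,(lo,hi) in LID.items():
    q=blob(cv2.inRange(hsv,lo,hi),(243,122,330,202));print(n,fit(cast('top',q,124)),cv2.minEnclosingCircle(np.float32(cast('top',q,124))))
red=cv2.inRange(hsv,(0,170,120),(8,255,255))|cv2.inRange(hsv,(172,170,120),(180,255,255))
b=blob(red,(238,195,285,235));m=np.zeros_like(red);cv2.drawContours(m,[b[:,None]],-1,255,-1);ys,xs=np.nonzero(m)
A=cast('top',np.c_[xs,ys],6);print('arrow mean',A.mean(0));d=np.linalg.norm(A-c,axis=1);print('tip',A[d>d.max()-3].mean(0),d.max());
u=np.linalg.svd(A-A.mean(0))[2];print(u)
a=im[110:240,190:450];cv2.imwrite('pics/crop1.png',cv2.resize(a,None,fx=3,fy=3,interpolation=cv2.INTER_CUBIC)[:,:,::-1])
E
```

```text
small ((353.9527282714844, -339.4871826171875), (4.232061386108398, 2.1991055011749268), 43.539093017578125)
left ((214.0708770751953, 221.4290313720703), (2.9716925621032715, 0.0), -178.88551330566406)
right ((177.22084045410156, -375.0540466308594), (2.039752721786499, 4.2829060554504395), 43.13680648803711)
deck [566.88061353  89.29064754] 115.42256941448012 183 306
yellow (array([559.50456777, 166.06236229]), np.float64(37.04198579190032)) ((559.87890625, 165.56689453125), 41.52865219116211)
green (array([499.72102389,  49.62303828]), np.float64(32.61650697569493)) ((499.2460632324219, 48.39094924926758), 34.990562438964844)
blue (array([634.63903974,  53.05674119]), np.float64(33.09986311227521)) ((635.1602783203125, 52.39359664916992), 35.04228210449219)
arrow mean [428.79133476 185.43909848]
tip [401.46530271 203.53187827] 202.62408448526256
[[-0.65774283  0.75324257]
 [ 0.75324257  0.65774283]]
```

View pics/crop1.png

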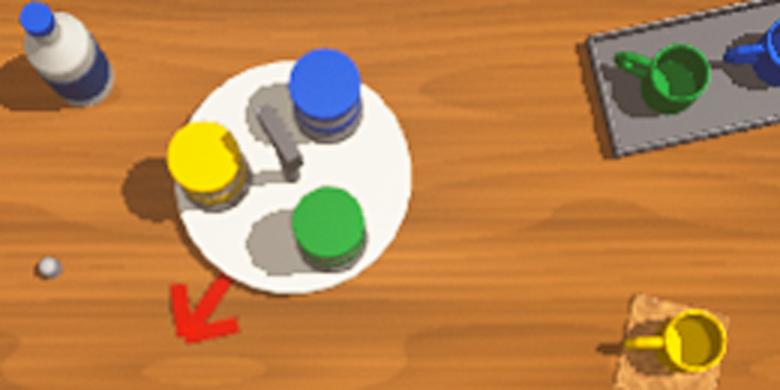

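The crop confirms that the yellow cup stands on the small mat, which is about 33 px, or 100 mm, wide. The other two mats are about 45 px and empty, so the target is the yellow jar. The carousel axis is at about (565,89) and the arrow bearing is about 145°. The carousel yaw is about 32° and has to become about 85°, a turn of +53°. I'll approach by turning the tool -132°, which keeps joint 7 near its middle.

```bash
python3 -m creep '[{"dx":0.08,"dy":-0.1,"dz":0.03,"rz":-0.024,"grip":-1},{"dx":0.16,"dy":-0.2,"dz":0.06,"rz":-0.048,"grip":-1},{"dx":0.24,"dy":-0.3,"dz":0.09,"rz":-0.072,"grip":-1},{"dx":0.32,"dy":-0.4,"dz":0.12,"rz":-0.096,"grip":-1},{"dx":0.39,"dy":-0.5,"dz":0.12,"rz":-0.12,"grip":-1}]'
python3 -m creep '[{"dx":0.07,"dy":-0.1,"dz":0,"rz":-0.024,"grip":-1},{"dx":0.15,"dy":-0.2,"dz":0,"rz":-0.048,"grip":-1},{"dx":0.22,"dy":-0.3,"dz":0,"rz":-0.072,"grip":-1},{"dx":0.3,"dy":-0.4,"dz":0,"rz":-0.096,"grip":-1},{"dx":0.37,"dy":-0.5,"dz":0,"rz":-0.12,"grip":-1}]'
python3 -c "
from h import *
s=ctrl.read_state();print(s['eef_pos'],s['tool_rot'],s['qpos'],s['clock'])"
```

```text
[175.63183248 625.31916279 230.59386943] [-3.14009753e+00  4.83721665e-05  2.86773962e+00] [-1.36277999  0.62914502  0.03849101  1.51813802 -0.02698202  0.99632448
 -0.02001205] 0.15$[0]: bad value
$[0]: bad value
```

```bash
python3 -m creep '[{"dx":0.08,"dy":-0.1,"dz":0.03,"rx":0,"ry":0,"rz":-0.024,"grip":-1},{"dx":0.16,"dy":-0.2,"dz":0.06,"rx":0,"ry":0,"rz":-0.048,"grip":-1},{"dx":0.24,"dy":-0.3,"dz":0.09,"rx":0,"ry":0,"rz":-0.072,"grip":-1},{"dx":0.32,"dy":-0.4,"dz":0.12,"rx":0,"ry":0,"rz":-0.096,"grip":-1},{"dx":0.39,"dy":-0.5,"dz":0.12,"rx":0,"ry":0,"rz":-0.12,"grip":-1}]'
```

```text
clock: 0.78
eef_pos: [333.2, 424.7, 280.2]
tool_rot: [3.14, -0.001, 2.108]
force: [0.2, 0.8, 0.7]
width: 85.3
gripper_force: 0.0
```

```bash
python3 -m creep '[{"dx":0.07,"dy":-0.1,"dz":0,"rx":0,"ry":0,"rz":-0.025,"grip":-1},{"dx":0.14,"dy":-0.2,"dz":0,"rx":0,"ry":0,"rz":-0.05,"grip":-1},{"dx":0.21,"dy":-0.3,"dz":0,"rx":0,"ry":0,"rz":-0.075,"grip":-1},{"dx":0.28,"dy":-0.4,"dz":0,"rx":0,"ry":0,"rz":-0.1,"grip":-1},{"dx":0.35,"dy":-0.5,"dz":0,"rx":0,"ry":0,"rz":-0.125,"grip":-1}]'
python3 -m creep '[{"dx":0.05,"dy":-0.08,"dz":0,"rx":0,"ry":0,"rz":-0.025,"grip":-1},{"dx":0.1,"dy":-0.15,"dz":0,"rx":0,"ry":0,"rz":-0.05,"grip":-1},{"dx":0.15,"dy":-0.22,"dz":0,"rx":0,"ry":0,"rz":-0.075,"grip":-1},{"dx":0.2,"dy":-0.29,"dz":0,"rx":0,"ry":0,"rz":-0.1,"grip":-1},{"dx":0.23,"dy":-0.34,"dz":0,"rx":0,"ry":0,"rz":-0.122,"grip":-1}]'
python3 - <<'E'
from h import *
s=ctrl.read_state();print(s['eef_pos'],s['tool_rot'],s['qpos'],s['clock'])
c=get_calibration('wrist');im=get_image('wrist');cv2.imwrite('pics/w1.png',im[:,:,::-1])
np.savez('w1.npz',**{k:np.array(v) for k,v in c.items() if k in('mtx','distortion','world_from_camera')})
E
```

```text
clock: 1.4
eef_pos: [472.3, 224.6, 279.3]
tool_rot: [-3.142, -0.0, 1.324]
force: [0.5, 0.0, 0.9]
width: 85.0
gripper_force: 0.0
clock: 2.02
eef_pos: [564.4, 88.2, 279.2]
tool_rot: [3.141, 0.0, 0.556]
force: [-1.1, -0.2, 1.1]
width: 85.5
gripper_force: 0.0
[564.38860898  88.23681134 279.1638127 ] [3.14099197e+00 2.66944438e-04 5.55989828e-01] [-0.65082972  0.5478672   0.71119122  1.69459799 -0.4018746   1.05045313
 -0.82327148] 2.025
```

View pics/w1.png

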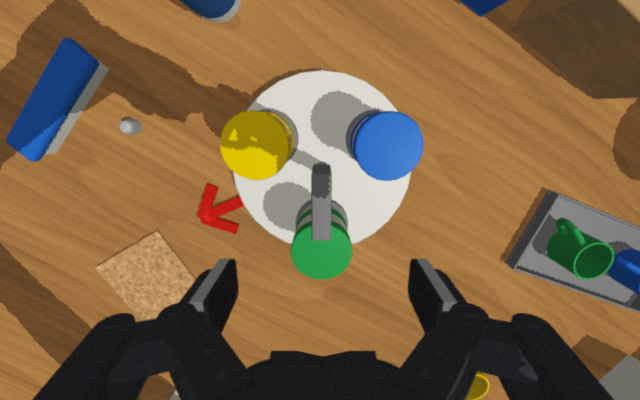

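The wrist view shows the fin at (321,165–240), centred between the fingers and aligned with them. The lids are at (257,145), (388,145) and (321,248), and the arrow tip is at (200,215). I'll refine the numbers from this view.

```bash
python3 - <<'E'
from h import *
c=dict(np.load('w1.npz'));im=cv2.imread('pics/w1.png');hsv=cv2.cvtColor(im,cv2.COLOR_BGR2HSV)
L={}
for n,r in(('yellow',(210,95,300,190)),('blue',(345,105,430,185)),('green',(285,205,360,285))):
    lo,hi=LID[n];lo=(lo[0],lo[1],60);q=blob(cv2.inRange(hsv,lo,hi),r);x=fit(cast('w',q,124,c));L[n]=x[0];print(n,x,cv2.minEnclosingCircle(np.float32(cast('w',q,124,c))))
ax=sum(L.values())/3;print('axis',ax)
for n,o in(('green',180),('blue',300),('yellow',60)):
    d=L[n]-ax;print(n,np.hypot(*d),(np.degrees(np.arctan2(d[1],d[0]))-o)%360)
w=cv2.inRange(hsv,(0,0,120),(180,40,255))
h=cv2.convexHull(blob(w,(225,60,425,280)))[:,0].astype(float)
red=cv2.inRange(hsv,(0,170,90),(8,255,255))|cv2.inRange(hsv,(172,170,90),(180,255,255))
b=blob(red,(190,175,245,240));m=np.zeros_like(red);cv2.drawContours(m,[b[:,None]],-1,255,-1);ys,xs=np.nonzero(m)
A=cast('w',np.c_[xs,ys],6,c);d=np.linalg.norm(A-ax,axis=1)
for p in(A.mean(0),A[d>d.max()-3].mean(0)):print('arrow',p,np.hypot(*(p-ax)),np.degrees(np.arctan2(*(p-ax)[::-1])))
print('fin top ends',cast('w',[[321,165],[321,239]],201,c))
E
```

```text
yellow (array([567.93214598, 168.71343177]), np.float64(35.039697742495676)) ((568.3621826171875, 168.17581176757812), 37.65885543823242)
blue (array([635.83368523,  57.96956486]), np.float64(34.51864553655591)) ((635.8836059570312, 58.62358093261719), 36.8580207824707)
green (array([501.68955194,  51.47225055]), np.float64(32.06530469922847)) ((503.9223327636719, 52.569725036621094), 36.279056549072266)
axis [568.48512772  92.71841573]
green 78.50410871716547 31.69526627517098
blue 75.78463456378452 32.70828477867957
yellow 75.99702791465104 30.416908398278537
arrow [428.05840532 187.93410288] 169.6634652629253 145.8609489853241
arrow [402.68969636 205.55946446] 200.55230574004634 145.76063669058672
fin top ends [[596.64367162 109.98099149]
 [545.25573063  78.16666826]]
```

```bash
python3 -m creep '[{"dx":0.005,"dy":0.006,"dz":-0.08,"rx":0,"ry":0,"rz":0,"grip":-1},{"dx":0.005,"dy":0.006,"dz":-0.16,"rx":0,"ry":0,"rz":0,"grip":-1},{"dx":0.005,"dy":0.006,"dz":-0.24,"rx":0,"ry":0,"rz":0,"grip":-1},{"dx":0.005,"dy":0.006,"dz":-0.29,"rx":0,"ry":0,"rz":0,"grip":-1},{"dx":0.005,"dy":0.006,"dz":-0.29,"rx":0,"ry":0,"rz":0,"grip":-1}]'
python3 -m creep '[{"dx":0,"dy":0,"dz":0,"rx":0,"ry":0,"rz":0,"grip":0},{"dx":0,"dy":0,"dz":0,"rx":0,"ry":0,"rz":0,"grip":0.3},{"dx":0,"dy":0,"dz":0,"rx":0,"ry":0,"rz":0,"grip":0.5},{"dx":0,"dy":0,"dz":0,"rx":0,"ry":0,"rz":0,"grip":1},{"dx":0,"dy":0,"dz":0,"rx":0,"ry":0,"rz":0,"grip":1}]'
python3 -m creep '[{"dx":0,"dy":0,"dz":0,"rx":0,"ry":0,"rz":0,"grip":1},{"dx":0,"dy":0,"dz":0,"rx":0,"ry":0,"rz":0,"grip":1},{"dx":0,"dy":0,"dz":0,"rx":0,"ry":0,"rz":0,"grip":1},{"dx":0,"dy":0,"dz":0,"rx":0,"ry":0,"rz":0,"grip":1},{"dx":0,"dy":0,"dz":0,"rx":0,"ry":0,"rz":0,"grip":1}]'
```

```text
clock: 2.7
eef_pos: [564.2, 92.8, 161.8]
tool_rot: [-3.14, 0.003, 0.563]
force: [0.4, -1.1, 0.2]
width: 85.3
gripper_force: 0.0
clock: 3.32
eef_pos: [566.7, 91.2, 164.0]
tool_rot: [3.14, -0.001, 0.561]
force: [2.5, -2.6, 3.1]
width: 15.4
gripper_force: 59.7
clock: 3.95
eef_pos: [566.7, 91.2, 164.0]
tool_rot: [3.14, -0.001, 0.561]
force: [1.8, -4.7, 6.8]
width: 15.5
gripper_force: 59.9
```

```bash
python3 -m creep '[{"dx":0,"dy":0,"dz":0,"rx":0,"ry":0,"rz":0.01,"grip":1},{"dx":0,"dy":0,"dz":0,"rx":0,"ry":0,"rz":0.025,"grip":1},{"dx":0,"dy":0,"dz":0,"rx":0,"ry":0,"rz":0.04,"grip":1},{"dx":0,"dy":0,"dz":0,"rx":0,"ry":0,"rz":0.055,"grip":1},{"dx":0,"dy":0,"dz":0,"rx":0,"ry":0,"rz":0.065,"grip":1}]'
python3 -c "
from h import *
s=ctrl.read_state();print(s['qpos'],s['force'],s['torque'])"
```

```text
clock: 4.58
eef_pos: [567.0, 90.9, 164.0]
tool_rot: [3.139, -0.001, 0.971]
force: [3.4, -5.4, 4.9]
width: 15.2
gripper_force: 59.9
[-0.52068653  0.65240884  0.49556881  1.81406573 -0.42149953  0.77873391
 -0.40624428] [ 3.41908383 -5.37690715  4.86032   ] [-0.64543624 -0.30498446 -0.09095995]
```

Low forces and a good grip. Another +30° remains (0.083).

```bash
python3 -m creep '[{"dx":0,"dy":0,"dz":0,"rx":0,"ry":0,"rz":0.015,"grip":1},{"dx":0,"dy":0,"dz":0,"rx":0,"ry":0,"rz":0.035,"grip":1},{"dx":0,"dy":0,"dz":0,"rx":0,"ry":0,"rz":0.055,"grip":1},{"dx":0,"dy":0,"dz":0,"rx":0,"ry":0,"rz":0.072,"grip":1},{"dx":0,"dy":0,"dz":0,"rx":0,"ry":0,"rz":0.083,"grip":1}]'
python3 -m creep '[{"dx":0,"dy":0,"dz":0,"rx":0,"ry":0,"rz":0,"grip":1},{"dx":0,"dy":0,"dz":0,"rx":0,"ry":0,"rz":0,"grip":1},{"dx":0,"dy":0,"dz":0,"rx":0,"ry":0,"rz":0,"grip":1},{"dx":0,"dy":0,"dz":0,"rx":0,"ry":0,"rz":0,"grip":1},{"dx":0,"dy":0,"dz":0,"rx":0,"ry":0,"rz":0,"grip":1}]'
python3 - <<'E'
from h import *
s=ctrl.read_state();print(s['eef_pos'],np.degrees(s['tool_rot']),s['force'],s['clock'])
c=get_calibration('wrist');im=get_image('wrist');cv2.imwrite('pics/w2.png',im[:,:,::-1])
t=get_image('top')
cv2.imwrite('pics/t2.png',np.hstack([cv2.resize(im,(480,300)),cv2.resize(t[110:240,220:359],(320,300))])[:,:,::-1])
np.savez('w2.npz',**{k:np.array(v) for k,v in c.items() if k in('mtx','distortion','world_from_camera')});cv2.imwrite('pics/top2.png',t[:,:,::-1])
E
```

```text
clock: 5.2
eef_pos: [567.5, 90.7, 164.0]
tool_rot: [3.138, 0.001, 1.493]
force: [4.6, -5.0, 3.6]
width: 15.4
gripper_force: 59.7
clock: 5.82
eef_pos: [567.5, 90.7, 164.1]
tool_rot: [3.138, 0.001, 1.491]
force: [3.9, -4.7, 4.0]
width: 15.0
gripper_force: 59.7
[567.51260267  90.69516708 164.05117754] [1.79790170e+02 6.88117370e-02 8.54145308e+01] [ 3.91222173 -4.68753669  3.97175844] 5.825
```

View pics/t2.png

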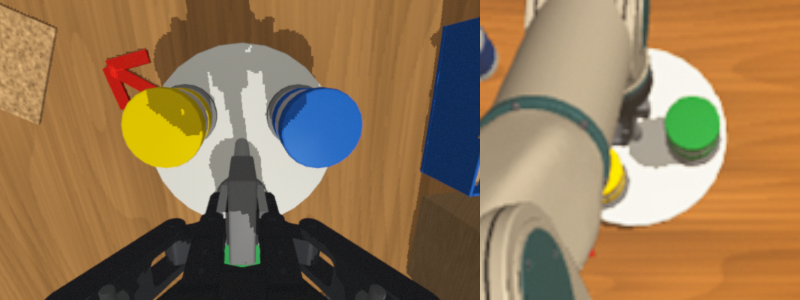

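The wrist view (left) shows the yellow lid at about (163,127), next to the arrow with its tip at (105,70). I'll check the sideways offset numerically.

```bash
python3 - <<'E'
from h import *
c=dict(np.load('w2.npz'));hsv=cv2.cvtColor(cv2.imread('pics/w2.png'),cv2.COLOR_BGR2HSV)
L={}
for n,r in(('yellow',(150,105,285,230)),('blue',(360,105,500,230))):
    lo,hi=LID[n];q=blob(cv2.inRange(hsv,(lo[0],lo[1],60),hi),r);x=fit(cast('w',q,124,c));L[n]=x[0];print(n,x)
d=L['yellow']-L['blue'];print('yellow dir from jar-to-jar line',np.degrees(np.arctan2(d[1],d[0]))-30, (np.degrees(np.arctan2(d[1],d[0]))+30))
red=cv2.inRange(hsv,(0,170,90),(8,255,255))|cv2.inRange(hsv,(172,170,90),(180,255,255))
b=blob(red,(130,60,215,150)).astype(float)
P=cast('w',b,6,c);ax=np.array([567.,91.]);e=np.linalg.norm(P-ax,axis=1);t=P[e>e.max()-3].mean(0)
for nm,p in(('tip',t),('yellow',L['yellow'])):print(nm,p,np.degrees(np.arctan2(*(p-ax)[::-1])))
E
```

```text
yellow (array([507.43959475, 138.31229788]), np.float64(35.962254669283425))
blue (array([633.76734405, 128.10215661]), np.float64(35.6604735595094))
yellow dir from jar-to-jar line 145.37924816767347 205.37924816767347
tip [401.39324204 205.38406524] 145.3672847666063
yellow [507.43959475 138.31229788] 141.53783844572382
```

The jar-to-jar line puts the yellow jar at 145.4° and the arrow is at 145.4°. The tool yaw plus 60° also gives 145.4°, and the grip is holding at 60 N.

```bash
python3 -c "
from cell import ctrl
print(ctrl.finish_job())"
```

```text
the job is handed in; nothing more can be done
None
```

The yellow cup is on the mat, so I turned the carousel until the yellow jar lined up with the red arrow (both measured at 145.4°), and handed in the job at about 6 s with the handle still gripped at about 60 N; the judged result was not shown.

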